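# Set the timing pulley to its mark and lock it with the timing pin

## Robot

A 6-joint arm with a two-finger parallel gripper is mounted at the origin on a cart in front of the work surface, level with it; the furniture and walls round the work are solid. World frame = base frame: x ahead of the robot, y to its left, z up, the work surface at z = 0. Lengths are in mm, angles in rad, forces in N, time in s.
With the tool pointing down it reaches from about 350 to 975 mm from the base axis. Payload 7.1 kg.
Tool frame: the origin (TCP) lies midway between the tips of the shut fingers; the grasp point (between the pads) lies 19 mm behind it; z points along the fingers, y is the line along which they close (so a half turn about z gives the same grasp; the last joint's range is limited). The gripper opens to 88 mm and grips with 3 to 60 N. Pads are 20 mm wide; open, the fingers measure 115 mm over their backs; the gripper's body (75 mm by 178 mm) begins 61 mm behind the grasp point.
Start: joints at [1.313, 0.423, 1.63, -0, 1.089, -0.019], TCP at [147.804, 607.255, 222.675] pointing down, gripper open.
Joint ranges: [-3, 3], [-0.9, 2.11], [0.09, 2.58], [-1.31, 4.45], [0.11, 2.69], [-2.54, 2.54]. Speed limits (rad/s): [2.39, 2.39, 3.01, 3.14, 3.14, 3.14].

## Interface

Orientations are given as a rotation vector (axis times angle).
In Python, from cell import env, imaging gives the robot as it stands. The module is installed in compiled form; this text tells all that it offers.
- The arm moves only by the shell command python3 -m pendant 'ROWS' [FORCE]. ROWS is JSON, a list of rows, each an object with "delta_pos": the shift along the world's x, y, z in cm, a list of three; "delta_rot": the turn, a rotation vector about the world's x, y, z in rad, a list of three; "hand": the opening, from -1 (shut) to 1 (fully open), so that 0 is half open. A call has exactly 5 rows; each row shifts and turns the commanded pose from where the row before left it; what a row does not reach is not made up. A row lasts 1/10 s, in which the tool goes at most 50 mm and 8.59 degrees, less where a joint would pass 70% of its speed; a pose out of reach is approached as far as the arm can. A call with a gripper value outside its range is refused whole. The fingers move at their own pace and stop on an object; FORCE is the grip in N (left out, the last holds). Time passes only in rows, so rows that do not move let the fingers close, or fill a call up. It gives the time, the measured TCP pose, the force, the opening and the grip force at its end, in the units of the state.
- env.state(): the state, without advancing time (a new reading comes with each control period).
- imaging.capture(name): name is "scene" or "top" or "wrist"; returns a dict with "pixels" (480x640x3 uint8, blue, green, red), "depth" (480x640 float32, mm along the optical axis (not along the pixel's ray), 0 where there is no reading), "K" (3x3 intrinsics, pixels), "R" (3x3) and "t" (3): a world point X has camera coordinates R X + t; the wrist camera has in their place "T_tool_cam" (4x4, takes a point from camera to tool coordinates, whose origin is the TCP and whose axes are the flange's). Camera axes: x right, y down, z forward; pixel columns grow to the right and rows downward; lengths in mm; the calibration is good to about 2 mm. A picture is of the moment at which its call begins: read the wrist's pose just before it.
- env.job_done(): hands the job in; it is judged then, once.
The state is a dict: "time_s": time; "joints": joint angles; "joint_vel": joint speeds; "joint_efforts": joint torques, N m; "tool_pos": TCP position; "orientation": TCP orientation; "ft_force": force on the tool from outside, world axes, zero at the start; "wrist_torque": the same for the moment, N m; "grip_width": finger opening in mm; "gripper_force": force on a finger pad.
Only numpy, scipy, OpenCV 4.12 (cv2) and the standard library are available. Lean on these libraries where they do the work, as an engineer would, in place of code of your own. Each camera call takes 0.05 s, during which the arm holds its last target. There are 200 camera calls.

## Task

The belt drive is stripped for a new belt and its timing must be locked. Turn the toothed pulley until the line engraved on its rim faces the pointer, then take the round-headed timing pin from its block and put it through the hole in the pulley into the bore in the gearbox below, fully home with its head down on the pulley, and let go. The pointer is only a rough guide, so ease the pulley a little either way until the pin drops in rather than forcing it, and leave the other pin and the things round about where they are.

Things in the scene. Friction and masses are not known exactly. Their poses are not given: they have to be found in the camera images.
- pulley_centre (a point): Point on the upright axis of the steel toothed pulley that lies flat on the belt drive, level with the rim's top, 80 mm above the bench. Pulley 117 mm over its flanges, 24 mm high (56 to 80 mm above the bench); hub 34 mm in diameter, its screw head ends 87 mm above the bench. Turns endlessly both ways, dry drag about 0.13 N m (2.5 N at the rim), no spring: stays where left.
- window (a point): Middle of one of the three open windows between the pulley's three arms, 31.5 mm from the axis, in line with the mark, 80 mm above the bench. Turns with the pulley. The window is 29 mm wide from hub to rim (radius 17 to 46 mm) and open down to the gearbox lid, 52 mm above the bench. The rim is a wall 12.5 mm thick (radius 46 to 58.5 mm): pinch it with one finger in a window and one outside.
- mark (a point): Outer end, on the rim's top edge 58.5 mm from the axis, of the engraved timing mark: a dark radial line 2 mm wide and 12 mm long across the top of the rim, half-way between the two plain arms (15 mm wide), opposite the timing hole. Turns with the pulley. Starts 23 to 95 degrees round from the pointer, counter-clockwise seen from above: turn clockwise.
- pointer_tip (a point): Tip of the pointer, a fixed bent steel strip 10 mm wide, 61 to 81 mm from the pulley's axis and from 38 to 81 mm above the bench, its tip level with the rim's top. It was set by eye: the timing bore lies straight under the pulley's hole when the mark stands 3.5 to 5 mm along the rim to one side of the pointer, and which side is not known: it must be found by feel.
- pin_hole (a point): Centre of the mouth of the pulley's timing hole: round, 9 mm in diameter, through the widest arm (26 mm), 36 mm from the axis, opposite the mark; mouth 79 mm, lower end 57 mm above the bench. Turns with the pulley. Below it, at the same radius in the fixed gearbox lid, is the one timing bore, 9 mm in diameter, from the lid's flat face (52 mm above the bench) 14 mm down.
- pin_head (a point): Centre of the head of the timing pin: steel, round knurled head 16 mm in diameter and 24 mm high on a shank 8 mm in diameter and 39 mm long with a 1.3 mm chamfer at the foot; 50 to 80 g. It starts upright in the pin block, 56 mm above the bench. Standing in the pulley's hole with its foot on the gearbox lid this point is 103 mm above the bench; fully home it is 91 mm.
- pin_shoulder (a point): Centre of the underside of the timing pin's head, on its axis, 12 mm below the centre of the head and 39 mm above the foot. Fully home it meets the mouth of the pulley's hole.
- timing_pin: The timing pin itself: origin at the centre of its foot, z along the pin up to the head.
- block_top (a point): Centre of the top of the pin block: steel, 34 mm (x) by 84 mm (y), 44 mm high, fixed to the bench on a slightly larger foot. Two holes 9 mm in diameter, 22 mm either way from here along its y, hold the timing pin and a T-handled pin, in either order; the heads stand on the block's top.
- drive: The belt drive: gearbox 122 x 122 mm with a flat lid, fixed to the bench by a base plate 166 x 150 mm; a motor up to 63 mm high sticks out to 126 mm from the pulley's axis on the drive's -y side. Origin at the underside, on the pulley's axis; the pointer is on the -x side. It carries the pulley.
- tee_bar (a point): Middle of the cross bar (37 mm long, 9 mm thick) of the T-handled pin in the other hole of the block, 56 mm above the bench. Its shank is too short (24 mm). Not needed; leave it.
- black_barrel: Bystander: black turned barrel, 54 mm in diameter, 38 mm high, loose on the bench. Origin at the centre of its underside.
- grey_barrel: Bystander: small grey turned barrel, 40 mm in diameter, 24 mm high, loose on the bench. Origin at the centre of its underside.
- flat_screwdriver: Bystander: screwdriver, 180 mm long, lying on the bench. Origin at its middle, blade towards its +x.

How it is judged:
By the outcome, as a careful person would: the job done as asked, in the order asked, and still so for the second after the job is handed in, with the robot touching nothing.
It also fails if it takes over 72 s, if anything falls off the work surface, if the arm or the gripper's body presses on something with over 40 N, if the wrist force passes 120 N, or if a joint passes its speed limit or range.

## Working session

There is one attempt and no reset: what is moved stays moved. The work goes in short steps, Python scripts to look and compute and a shell command to move; the robot and the scene stay as the last step left them, time stands still between calls to the robot, and variables do not carry over. Pictures are saved under pics/ and viewed, at most 10 in all, crops included, and the job is handed in when it is done.

```bash
mkdir -p pics; cat > h.py <<'E'
import numpy as np,cv2
from cell import env,imaging
from scipy.spatial.transform import Rotation as Ro
def cap(n):
    s=env.state(); c=imaging.capture(n)
    if n=="wrist":
        T=np.eye(4);T[:3,:3]=Ro.from_rotvec(s["orientation"]).as_matrix();T[:3,3]=s["tool_pos"]
        W=T@np.array(c["T_tool_cam"])
    else:
        W=np.eye(4);R=np.array(c["R"]);W[:3,:3]=R.T;W[:3,3]=-R.T@np.array(c["t"])
    c["W"]=W; return c
def at_z(c,u,v,z):
    d=c["W"][:3,:3]@np.linalg.solve(np.array(c["K"]),[u,v,1.]);o=c["W"][:3,3]
    return o+d*(z-o[2])/d[2]
def cloud(c):
    v,u=np.mgrid[:480,:640];D=c["depth"]
    p=np.linalg.inv(np.array(c["K"]))@np.stack([u.ravel(),v.ravel(),np.ones(u.size)])*D.ravel()
    return (c["W"][:3,:3]@p).T.reshape(480,640,3)+c["W"][:3,3]
def proj(c,X):
    W=np.linalg.inv(c["W"]);p=np.array(c["K"])@(W[:3,:3]@np.array(X,float)+W[:3,3]);return p[:2]/p[2]
def st():
    s=env.state();print({k:np.round(s[k],3).tolist() for k in ("time_s","tool_pos","orientation","ft_force","wrist_torque","grip_width","gripper_force","joints")})
E
python3 - <<'E'
from h import *
import pickle
for n in("top","scene","wrist"):
    c=cap(n);pickle.dump(c,open(n+".pkl","wb"));cv2.imwrite(f"pics/{n}0.png",c["pixels"]);print(n,c["W"][:3,3].round(),(c["depth"]>0).mean(),np.array(c["K"])[0,0])
print(Ro.from_rotvec(env.state()["orientation"]).as_matrix().round(3));st()
E
```

```text
top [ 404.  190. 1099.] 0.9961588541666667 511.263809401271
scene [ -16. -598.  742.] 0.995859375 552.8124334597464
wrist [ 83. 624. 385.] 0.996142578125 400.9637515622554
[[-0.972  0.237 -0.   ]
 [ 0.237  0.972 -0.001]
 [ 0.    -0.001 -1.   ]]
{'time_s': 0.15, 'tool_pos': [147.698, 606.867, 222.071], 'orientation': [-0.374, -3.119, 0.002], 'ft_force': [1.04, 0.218, 0.102], 'wrist_torque': [0.041, -0.027, 0.029], 'grip_width': 87.827, 'gripper_force': 0.0, 'joints': [1.313, 0.424, 1.63, -0.0, 1.089, -0.019]}
```

View pics/top0.png

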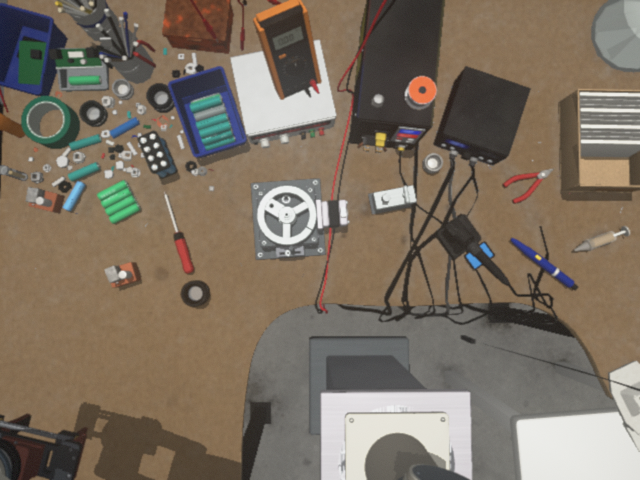

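View pics/wrist0.png

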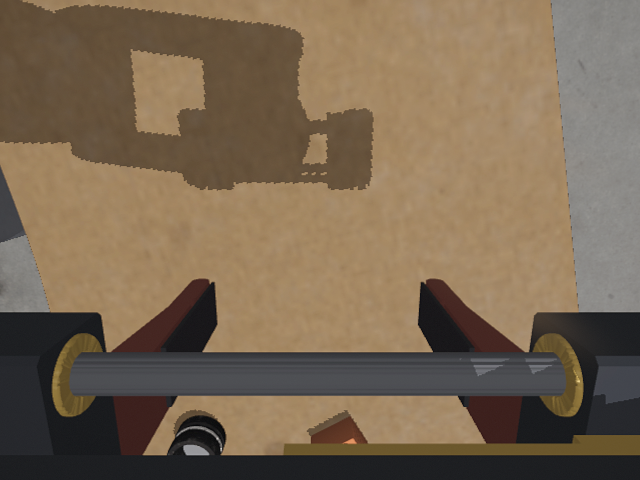

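The top view shows the pulley at about (287,215), the motor to its right, the pin block at (394,200), the black barrel at (195,293) and the grey barrel at (432,162). The wrist view shows only bench and the black barrel. Next I'll enlarge both fixed views.

```bash
python3 - <<'E'
from h import *
import pickle
t=pickle.load(open("top.pkl","rb"));s=pickle.load(open("scene.pkl","rb"))
for uv,z in(((287,215),80),((394,200),44),((384,201),68),((405,193),60),((195,293),38),((432,162),24)):
    X=at_z(t,*uv,z);print(uv,X.round(),"scene px",proj(s,X).round())
a=cv2.resize(t["pixels"][165:275,240:430],None,fx=4,fy=4,interpolation=cv2.INTER_CUBIC)
u,v=proj(s,at_z(t,330,208,60)).astype(int);u0,v0=max(u-95,0),max(v-60,0)
b=cv2.resize(s["pixels"][v0:v0+120,u0:u0+190],None,fx=4,fy=4,interpolation=cv2.INTER_CUBIC);print(u0,v0)
cv2.imwrite("pics/topz.png",a);cv2.imwrite("pics/scz.png",b)
E
```

```text
(287, 215) [518. 228.  80.] scene px [312. 231.]
(394, 200) [553.   7.  44.] scene px [390. 294.]
(384, 201) [548.  32.  68.] scene px [380. 279.]
(405, 193) [566. -13.  60.] scene px [402. 291.]
(195, 293) [362. 419.  38.] scene px [210. 229.]
(432, 162) [638. -79.  24.] scene px [452. 310.]
246 196
```

View pics/topz.png

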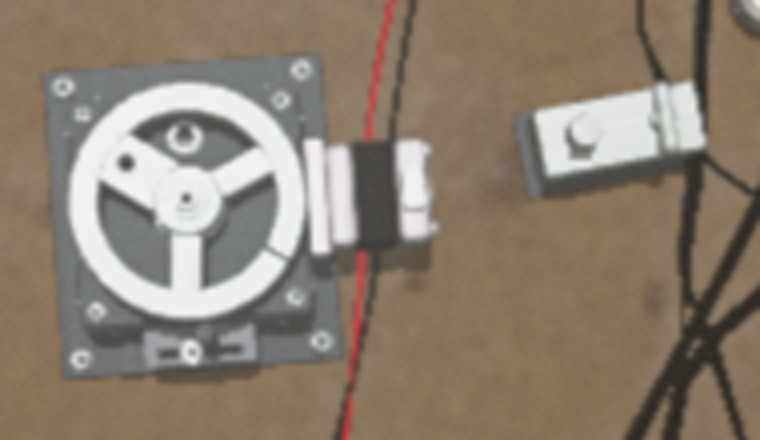

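View pics/scz.png

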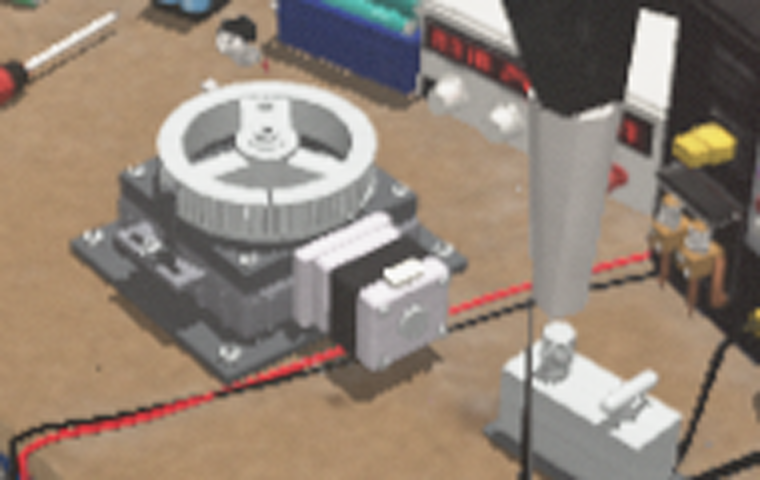

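The zoomed views show the mark at top-crop (278,252), 57° or so counter-clockwise from the pointer at (203,335). The round head is at (584,132), and the T-pin is to its right. The tapered grey object in the scene view needs its depth checked before I move.

```bash
python3 - <<'E'
from h import *
import pickle
s=pickle.load(open("scene.pkl","rb"));P=cloud(s)
for u,v in((246+570//4,196+60//4),(246+565//4,196+200//4),(246+560//4,196+290//4),(246+528//4,196+400//4),(246+560//4,196+330//4)): print(u,v,P[v,u].round())
t=pickle.load(open("top.pkl","rb"));P=cloud(t);print(P[300:,:][...,2].max(),[P[int(165+y/4),int(240+x/4)].round().tolist() for x,y in((584,132),(187,200),(84,200))])
E
for i in 1 2 3; do python3 -m pendant '[{"delta_pos":[2.9,-2.9,0.6],"delta_rot":[0,0,0],"hand":1},{"delta_pos":[2.9,-2.9,0.6],"delta_rot":[0,0,0],"hand":1},{"delta_pos":[2.9,-2.9,0.6],"delta_rot":[0,0,0],"hand":1},{"delta_pos":[2.9,-2.9,0.6],"delta_rot":[0,0,0],"hand":1},{"delta_pos":[2.9,-2.9,0.6],"delta_rot":[0,0,0],"hand":1}]'; done
python3 - <<'E'
from h import *
import pickle
c=cap("wrist");pickle.dump(c,open("w1.pkl","wb"));cv2.imwrite("pics/w1.png",c["pixels"]);st()
E
```

```text
388 211 [ 213. -345.  532.]
387 246 [ 216. -344.  500.]
386 268 [ 217. -343.  478.]
378 296 [ 215. -339.  447.]
386 278 [558.  27.  68.]
1098.668273624032 [[554.0, 27.0, 69.0], [518.0, 230.0, 85.0], [519.0, 280.0, 78.0]]
time_s: 0.65
tool_pos: [293.6, 460.9, 252.7]
orientation: [-0.374, -3.119, 0.0]
ft_force: [0.2, 0.2, -0.4]
grip_width: 87.9
gripper_force: 0.0
time_s: 1.15
tool_pos: [438.7, 315.8, 282.9]
orientation: [-0.374, -3.119, 0.0]
ft_force: [0.5, -0.0, -0.0]
grip_width: 87.8
gripper_force: 0.0
time_s: 1.65
tool_pos: [583.7, 170.8, 312.7]
orientation: [-0.374, -3.119, 0.0]
ft_force: [0.2, 0.3, 0.5]
grip_width: 88.0
gripper_force: 0.0
{'time_s': 1.7, 'tool_pos': [587.933, 167.099, 313.776], 'orientation': [0.378, 3.115, -0.002], 'ft_force': [1.593, -2.078, 1.186], 'wrist_torque': [-0.074, -0.094, 0.054], 'grip_width': 88.074, 'gripper_force': 0.0, 'joints': [0.259, 0.313, 1.574, -0.003, 1.251, -1.07]}
```

View pics/w1.png

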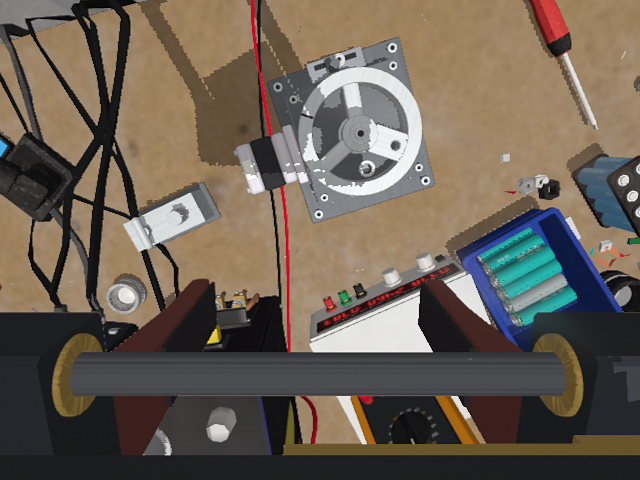

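The wrist view shows the pulley hub at (361,133), the mark at (306,116), the pointer at (338,62), the pin head at (178,212), and the T-bar at (140,232). The bystanders are clear of my path. Next I'll fit geometry from depth in two views.

```bash
cat > meas.py <<'E'
from h import *
from scipy.optimize import least_squares
def circ(q,r=None):
    c0=(q.min(0)+q.max(0))/2
    f=lambda p:np.hypot(*(q-p[:2]).T)-p[2]
    return least_squares(f,[*c0,r or 20],loss="soft_l1",f_scale=1).x
def unroll(c,C,z,r0,r1,n=1440):
    # brightness at polar grid; returns angle(deg), mean gray over radii
    g=cv2.cvtColor(c["pixels"],cv2.COLOR_BGR2GRAY).astype(np.float32);th=np.arange(n)*360/n
    out=[]
    for r in np.linspace(r0,r1,6):
        uv=np.array([proj(c,[C[0]+r*np.cos(np.radians(a)),C[1]+r*np.sin(np.radians(a)),z]) for a in th],np.float32)
        out.append(cv2.remap(g,uv[:,0].reshape(1,-1),uv[:,1].reshape(1,-1),cv2.INTER_LINEAR)[0])
    return th,np.array(out)
def run(n,C0=(518,229),B0=(553,7),P0=(556,27)):
    c=cap(n);P=cloud(c).reshape(-1,3);P=P[c["depth"].ravel()>0]
    near=P[np.hypot(*(P[:,:2]-C0).T)<75]
    rim=near[(near[:,2]>76)&(near[:,2]<84)]; d=np.hypot(*(rim[:,:2]-C0).T); rim=rim[d>42]
    f=lambda p:np.clip(46-np.hypot(*(rim[:,:2]-p).T),0,9)+np.clip(np.hypot(*(rim[:,:2]-p).T)-58.5,0,9)
    # centre: annulus outline from convex hull
    h=cv2.convexHull(rim[:,:2].astype(np.float32))[:,0];C=circ(h,58.5)
    b=P[(np.hypot(*(P[:,:2]-B0).T)<60)&(abs(P[:,2]-44)<4)]
    R=cv2.minAreaRect(b[:,:2].astype(np.float32))
    p=P[(np.hypot(*(P[:,:2]-P0).T)<16)&(P[:,2]>62)]
    hp=circ(cv2.convexHull(p[:,:2].astype(np.float32))[:,0],8) if len(p)>8 else None
    base=P[(np.hypot(*(P[:,:2]-C0).T)<130)&(P[:,2]>5)&(P[:,2]<90)]
    print(n,"C",C.round(1),"rimz",np.median(rim[:,2]).round(1),"block",np.round(R[0],1),np.round(R[1],1),round(R[2],1),np.median(b[:,2]).round(1),"pin",None if hp is None else hp.round(1),np.median(p[:,2]).round(1) if len(p) else 0,len(p))
    th,o=unroll(c,C,80,49,56.5);m=o.mean(0);m2=m-np.median(m);i=np.argmin(m2)
    w=np.clip(-m2-20,0,None);s=(np.abs((th-th[i]+180)%360-180)<4);print(" mark deg",(th[i]+np.average((th[s]-th[i]+180)%360-180,weights=w[s]+1e-6)).round(2),m2[i].round())
    return c,C
E
python3 - <<'E'
from meas import *
c,C=run("wrist");import pickle;pickle.dump(c,open("w2.pkl","wb"))
c2,C2=run("top")
for cc,k in((c,1),):
    # hole, pointer by hand pixels for the wrist view (stationary re-zoom)
    u,v=proj(cc,[*C[:2],80]).astype(int);print(u,v)
    cv2.imwrite("pics/w2.png",cv2.resize(cc["pixels"][max(v-100,0):v+100,u-230:u+90],None,fx=2.5,fy=2.5,interpolation=cv2.INTER_CUBIC));print("crop0",u-230,max(v-100,0))
st()
E
```

```text
wrist C [518.4 229.9  58.4] rimz 81.0 block [559.6   6.2] [34.  84.8] 10.8 45.0 pin [555.4  28.3   7.9] 68.6 219
 mark deg 239.04 -187.0
top C [519.1 229.7  58.1] rimz 80.1 block [0. 0.] [0. 0.] 0.0 nan pin None 0 0
 mark deg 221.37 -104.0
362 126
crop0 132 26
{'time_s': 1.8, 'tool_pos': [583.993, 170.576, 312.478], 'orientation': [0.379, 3.119, -0.0], 'ft_force': [-0.568, 0.151, -0.356], 'wrist_torque': [-0.018, -0.03, -0.002], 'grip_width': 87.763, 'gripper_force': 0.0, 'joints': [0.265, 0.311, 1.58, -0.0, 1.25, -1.064]}
  return _methods._mean(a, axis=axis, dtype=dtype,
  ret = ret.dtype.type(ret / rcount)
```

View pics/w2.png

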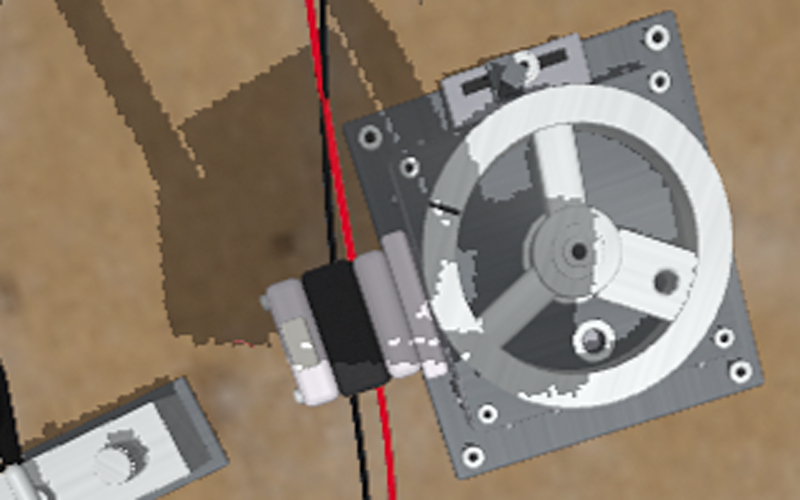

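The crop shows the mark at (443,210), the hub at (578,250), the timing hole at (667,281), the pointer tip at about (513,82), and the plate screws at (657,37) and (741,372).

```bash
python3 - <<'E'
from h import *
import pickle
c=pickle.load(open("w2.pkl","rb"));P=cloud(c);C=np.array([518.6,229.8])
w=lambda x,y,z:at_z(c,132+x/2.5,26+y/2.5,z)
a,b=w(657,37,10),w(741,372,10);print("yaw+y side",np.degrees(np.arctan2(*(b-a)[1::-1])))
a,b=w(370,137,10),w(473,457,10);print("yaw-y side",np.degrees(np.arctan2(*(b-a)[1::-1])))
Q=P.reshape(-1,3);d=Q[:,:2]-C;r=np.hypot(*d.T);m=(r>61)&(r<84)&(d[:,0]<-40)&(Q[:,2]>65)&(Q[:,2]<90)
for q in Q[m]: print(q.round(0), np.hypot(*(q[:2]-C)).round(),np.degrees(np.arctan2(q[1]-C[1],q[0]-C[0])).round(1)%360,proj(c,q).round())
h=w(667,281,79);print("hole",h.round(1),np.hypot(*(h[:2]-C)),np.degrees(np.arctan2(*(h[:2]-C)[::-1])))
R=Ro.from_rotvec(env.state()["orientation"]).as_matrix();print("tool y ang",np.degrees(np.arctan2(R[1,1],R[0,1])))
g=np.radians(119);print("pinch",C+52.25*np.array([np.cos(g),np.sin(g)]))
E
```

```text
yaw+y side 4.1118000945849245
yaw-y side 4.046581807049781
[447. 221.  81.] 72.0 187.4 [336.  49.]
[448. 220.  81.] 71.0 187.6 [336.  50.]
[448. 221.  82.] 71.0 186.9 [337.  50.]
[449. 222.  82.] 70.0 186.3 [338.  50.]
[449. 219.  82.] 71.0 188.6 [335.  51.]
[449. 220.  82.] 70.0 187.9 [336.  51.]
[449. 221.  81.] 70.0 187.1 [337.  51.]
[449. 222.  82.] 70.0 186.5 [338.  51.]
[450. 223.  82.] 69.0 185.8 [339.  51.]
[450. 219.  82.] 70.0 188.8 [335.  52.]
[450. 220.  81.] 70.0 188.0 [336.  52.]
[450. 221.  81.] 69.0 187.3 [337.  52.]
[450. 222.  81.] 69.0 186.7 [338.  52.]
[450. 223.  82.] 69.0 186.0 [339.  52.]
[451. 224.  81.] 68.0 185.2 [340.  52.]
[451. 224.  81.] 68.0 184.5 [341.  52.]
[451. 225.  80.] 68.0 183.7 [342.  52.]
[450. 218.  82.] 69.0 189.7 [334.  53.]
[450. 219.  82.] 69.0 189.1 [335.  53.]
[451. 220.  84.] 68.0 188.5 [336.  53.]
[451. 221.  82.] 68.0 187.7 [337.  53.]
[451. 222.  80.] 68.0 186.8 [338.  53.]
[451. 222.  82.] 68.0 186.2 [339.  53.]
[451. 223.  81.] 68.0 185.5 [340.  53.]
[452. 224.  82.] 67.0 184.8 [341.  53.]
[452. 225.  81.] 67.0 184.0 [342.  53.]
[
[... 2181 characters left out ...]
190.7 [334.  59.]
[455. 218.  79.] 65.0 190.5 [335.  59.]
[455. 219.  82.] 64.0 190.0 [336.  59.]
[456. 220.  82.] 64.0 189.2 [337.  59.]
[456. 220.  83.] 63.0 188.6 [338.  59.]
[456. 221.  82.] 63.0 187.8 [339.  59.]
[456. 222.  80.] 63.0 186.8 [340.  59.]
[453. 216.  68.] 67.0 191.9 [332.  60.]
[454. 217.  70.] 66.0 191.3 [333.  60.]
[453. 218.  66.] 67.0 190.2 [334.  60.]
[456. 219.  82.] 63.0 189.5 [337.  60.]
[457. 220.  82.] 63.0 188.8 [338.  60.]
[457. 221.  83.] 62.0 188.1 [339.  60.]
[457. 222.  82.] 62.0 187.2 [340.  60.]
[458. 221.  82.] 62.0 188.3 [339.  61.]
hole [537.6 261.4  79. ] 36.87067916864684 59.00314938048125
tool y ang 76.1255451359224
pinch [493.26869734 275.4988797 ]
```

Pointer sits at 188° and the mark at 239°, so I turn the pulley about 51° clockwise. I'll pinch the rim at the 119° window.

```bash
for i in 1 2; do python3 -m pendant '[{"delta_pos":[-0.91,1.05,-1.82],"delta_rot":[0,0,0.075],"hand":-0.45},{"delta_pos":[-0.91,1.05,-1.82],"delta_rot":[0,0,0.075],"hand":-0.45},{"delta_pos":[-0.91,1.05,-1.82],"delta_rot":[0,0,0.075],"hand":-0.45},{"delta_pos":[-0.91,1.05,-1.82],"delta_rot":[0,0,0.075],"hand":-0.45},{"delta_pos":[-0.91,1.05,-1.82],"delta_rot":[0,0,0.075],"hand":-0.45}]' 10 >/dev/null; done
python3 - <<'E'
from meas import *
try: c,C=run("wrist")
except Exception as e: print(e)
st()
R=Ro.from_rotvec(env.state()["orientation"]).as_matrix();print("tool y ang",np.degrees(np.arctan2(R[1,1],R[0,1])),R[:,2])
E
```

```text
wrist C [518.3 229.5  58.6] rimz 80.9 block [0. 0.] [0. 0.] 0.0 nan pin None 0 0
 mark deg 74.59 -134.0
{'time_s': 2.85, 'tool_pos': [487.119, 278.484, 126.974], 'orientation': [0.806, -3.031, 0.001], 'ft_force': [-1.49, -0.024, -1.387], 'wrist_torque': [0.055, 0.122, 0.032], 'grip_width': 24.305, 'gripper_force': 0.0, 'joints': [0.498, 0.463, 1.833, 0.001, 0.851, -1.594]}
tool y ang 119.77158617280843 [-0.00551363 -0.00198246 -0.99998283]
  return _methods._mean(a, axis=axis, dtype=dtype,
  ret = ret.dtype.type(ret / rcount)
```

```bash
python3 -m pendant '[{"delta_pos":[0,0,0],"delta_rot":[0,0,0],"hand":-0.45},{"delta_pos":[0,0,-1.2],"delta_rot":[0,0,0],"hand":-0.45},{"delta_pos":[0,0,-1.2],"delta_rot":[0,0,0],"hand":-0.45},{"delta_pos":[0,0,-1.2],"delta_rot":[0,0,0],"hand":-0.45},{"delta_pos":[0,0,-0.8],"delta_rot":[0,0,0],"hand":-0.45}]'
python3 -m pendant '[{"delta_pos":[0,0,-1.2],"delta_rot":[0,0,0],"hand":-0.45},{"delta_pos":[0,0,-1.2],"delta_rot":[0,0,0],"hand":-0.45},{"delta_pos":[0,0,-0.2],"delta_rot":[0,0,0],"hand":-0.45},{"delta_pos":[0,0,0],"delta_rot":[0,0,0],"hand":-0.8},{"delta_pos":[0,0,0],"delta_rot":[0,0,0],"hand":-1}]' 12
python3 -m pendant '[{"delta_pos":[0,0,0],"delta_rot":[0,0,0],"hand":-1},{"delta_pos":[0,0,0],"delta_rot":[0,0,0],"hand":-1},{"delta_pos":[0,0,0],"delta_rot":[0,0,0],"hand":-1},{"delta_pos":[0,0,0],"delta_rot":[0,0,0],"hand":-1},{"delta_pos":[0,0,0],"delta_rot":[0,0,0],"hand":-1}]' 12
python3 - <<'E'
import numpy as np
C=np.array([518.6,229.8]);r=52.3
a=np.radians(119-np.linspace(0,51,11));p=C+r*np.c_[np.cos(a),np.sin(a)];print((np.diff(p,axis=0)/10).round(2).tolist(),np.radians(5.1))
E
```

```text
time_s: 3.35
tool_pos: [491.6, 276.7, 85.4]
orientation: [0.792, -3.039, 0.0]
ft_force: [0.1, 0.2, 0.9]
grip_width: 23.8
gripper_force: 0.0
time_s: 3.85
tool_pos: [492.6, 274.2, 59.6]
orientation: [0.798, -3.038, 0.008]
ft_force: [13.2, -20.6, -13.8]
grip_width: 14.4
gripper_force: 11.5
time_s: 4.35
tool_pos: [493.1, 273.4, 59.6]
orientation: [0.796, -3.039, 0.008]
ft_force: [12.2, -20.2, -12.8]
grip_width: 13.3
gripper_force: 11.5
[[0.42, 0.21], [0.43, 0.17], [0.45, 0.13], [0.46, 0.09], [0.46, 0.05], [0.47, 0.01], [0.46, -0.03], [0.46, -0.07], [0.45, -0.12], [0.44, -0.15]] 0.0890117918517108
```

```bash
python3 -m pendant '[{"delta_pos":[0.08,-0.15,0],"delta_rot":[0,0,0],"hand":-1},{"delta_pos":[0,0,0],"delta_rot":[0,0,0],"hand":-1},{"delta_pos":[0,0,0],"delta_rot":[0,0,0],"hand":-1},{"delta_pos":[0,0,0],"delta_rot":[0,0,0],"hand":-1},{"delta_pos":[0,0,0],"delta_rot":[0,0,0],"hand":-1}]' 12
python3 - <<'E'
from h import *
st()
E
```

```text
time_s: 4.85
tool_pos: [493.3, 272.9, 59.6]
orientation: [0.796, -3.038, 0.006]
ft_force: [9.8, -13.9, -13.9]
grip_width: 12.0
gripper_force: 11.9
{'time_s': 4.85, 'tool_pos': [493.303, 272.943, 59.59], 'orientation': [0.796, -3.038, 0.006], 'ft_force': [9.781, -13.905, -13.898], 'wrist_torque': [-2.284, -1.603, -0.004], 'grip_width': 12.024, 'gripper_force': 11.877, 'joints': [0.486, 0.571, 1.855, -0.005, 0.717, -1.593]}
```

```bash
python3 -m pendant '[{"delta_pos":[0.1,-0.17,0.1],"delta_rot":[0,0,0],"hand":-1},{"delta_pos":[0,0,0],"delta_rot":[0,0,0],"hand":-1},{"delta_pos":[0,0,0],"delta_rot":[0,0,0],"hand":-1},{"delta_pos":[0,0,0],"delta_rot":[0,0,0],"hand":-1},{"delta_pos":[0,0,0],"delta_rot":[0,0,0],"hand":-1}]' 12
python3 - <<'E'
from h import *
c=cap("wrist");cv2.imwrite("pics/w3.png",c["pixels"])
E
```

```text
time_s: 5.35
tool_pos: [493.1, 272.8, 60.5]
orientation: [0.795, -3.038, 0.003]
ft_force: [4.6, -6.8, -17.8]
grip_width: 12.0
gripper_force: 12.0
```

View pics/w3.png

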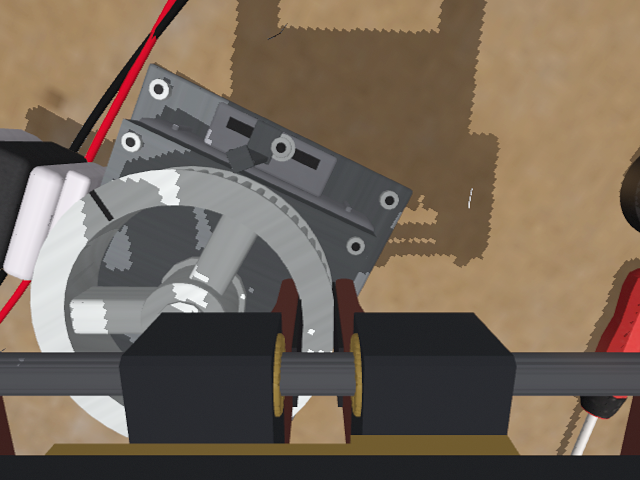

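The picture shows the rim between the fingers at (318,320), with the pinch good and the outer finger clear of everything. I turn it now.

```bash
python3 -m pendant '[{"delta_pos":[0.40,0.20,-0.2],"delta_rot":[0,0,-0.089],"hand":-1},{"delta_pos":[0.42,0.16,0],"delta_rot":[0,0,-0.089],"hand":-1},{"delta_pos":[0.43,0.12,0],"delta_rot":[0,0,-0.089],"hand":-1},{"delta_pos":[0.44,0.09,0],"delta_rot":[0,0,-0.089],"hand":-1},{"delta_pos":[0.45,0.05,0],"delta_rot":[0,0,-0.089],"hand":-1}]' 15
python3 -m pendant '[{"delta_pos":[0.45,0.01,0],"delta_rot":[0,0,-0.089],"hand":-1},{"delta_pos":[0.45,-0.03,0],"delta_rot":[0,0,-0.089],"hand":-1},{"delta_pos":[0.44,-0.07,0],"delta_rot":[0,0,-0.089],"hand":-1},{"delta_pos":[0.43,-0.12,0],"delta_rot":[0,0,-0.089],"hand":-1},{"delta_pos":[0.42,-0.15,0],"delta_rot":[0,0,-0.089],"hand":-1}]' 15
python3 -m pendant '[{"delta_pos":[0,0,0],"delta_rot":[0,0,0],"hand":-1},{"delta_pos":[0,0,0],"delta_rot":[0,0,0],"hand":-1},{"delta_pos":[0,0,0],"delta_rot":[0,0,0],"hand":-1},{"delta_pos":[0,0,0],"delta_rot":[0,0,0],"hand":-1},{"delta_pos":[0,0,0],"delta_rot":[0,0,0],"hand":-1}]' 15
python3 - <<'E' 2>/dev/null
from meas import *
c=cap("wrist");C=[518.5,229.8];th,o=unroll(c,C,80,49,56.5)
m=o.mean(0);s=(th>165)&(th<215)
print([(float(a),int(b)) for a,b in zip(th[s],m[s]) if b<110]);st()
R=Ro.from_rotvec(env.state()["orientation"]).as_matrix();print("tool y ang",np.degrees(np.arctan2(R[1,1],R[0,1])))
E
```

```text
time_s: 5.9
tool_pos: [514.8, 279.3, 60.2]
orientation: [0.1, -3.139, 0.003]
ft_force: [0.8, -7.5, 0.6]
grip_width: 12.1
gripper_force: 15.0
time_s: 6.4
tool_pos: [536.9, 276.1, 60.2]
orientation: [-0.596, -3.085, 0.002]
ft_force: [-0.3, -4.6, -0.8]
grip_width: 12.2
gripper_force: 15.2
time_s: 6.9
tool_pos: [537.1, 276.0, 60.2]
orientation: [0.59, 3.085, -0.001]
ft_force: [1.4, -5.6, -1.9]
grip_width: 12.0
gripper_force: 15.0
[(188.0, 80), (188.25, 50), (188.5, 42), (188.75, 42), (189.0, 43), (189.25, 43), (189.5, 41), (189.75, 38), (190.0, 51), (190.25, 105)]
{'time_s': 6.95, 'tool_pos': [537.14, 275.972, 60.207], 'orientation': [0.59, 3.085, -0.002], 'ft_force': [1.96, -5.981, -1.715], 'wrist_torque': [-1.002, -0.222, 0.083], 'grip_width': 12.394, 'gripper_force': 15.011, 'joints': [0.456, 0.612, 1.764, -0.002, 0.766, -0.736]}
tool y ang 68.3570335498936
```

Mark now at 189° against the pointer at 188°. I release, rise, and view the hole, then the pin, from the same relative camera pose.

```bash
python3 -m pendant '[{"delta_pos":[0,0,0],"delta_rot":[0,0,0],"hand":-0.45},{"delta_pos":[0,0,0],"delta_rot":[0,0,0],"hand":-0.45},{"delta_pos":[0,0,0],"delta_rot":[0,0,0],"hand":-0.45},{"delta_pos":[0,0,1.5],"delta_rot":[0,0,0],"hand":-0.45},{"delta_pos":[0,0,1.5],"delta_rot":[0,0,0],"hand":-0.45}]'
python3 -m pendant '[{"delta_pos":[0,0,3],"delta_rot":[0,0,0],"hand":-0.3},{"delta_pos":[0,0,3],"delta_rot":[0,0,0.113],"hand":-0.3},{"delta_pos":[3.3,-0.8,0],"delta_rot":[0,0,0.113],"hand":-0.3},{"delta_pos":[3.3,-0.8,0],"delta_rot":[0,0,0.113],"hand":-0.3},{"delta_pos":[3.4,-0.9,0],"delta_rot":[0,0,0.113],"hand":-0.3}]'
python3 -m pendant '[{"delta_pos":[0,0,0],"delta_rot":[0,0,0.113],"hand":-0.3},{"delta_pos":[0,0,0],"delta_rot":[0,0,0],"hand":-0.3},{"delta_pos":[0,0,0],"delta_rot":[0,0,0],"hand":-0.3},{"delta_pos":[0,0,0],"delta_rot":[0,0,0],"hand":-0.3},{"delta_pos":[0,0,0],"delta_rot":[0,0,0],"hand":-0.3}]'
python3 - <<'E'
from meas import *
import pickle
st();c=cap("wrist");pickle.dump(c,open("hole.pkl","wb"));cv2.imwrite("pics/hole.png",c["pixels"])
E
python3 -m pendant '[{"delta_pos":[0,-4,-0.2],"delta_rot":[0,0,0],"hand":-0.3},{"delta_pos":[0,-4,-0.2],"delta_rot":[0,0,0],"hand":-0.3},{"delta_pos":[0,-4,-0.2],"delta_rot":[0,0,0],"hand":-0.3},{"delta_pos":[0,-4,-0.2],"delta_rot":[0,0,0],"hand":-0.3},{"delta_pos":[0,-4,-0.2],"delta_rot":[0,0,0],"hand":-0.3}]' >/dev/null
python3 -m pendant '[{"delta_pos":[0,-0.7,-0.1],"delta_rot":[0,0,0],"hand":-0.3},{"delta_pos":[0,0,0],"delta_rot":[0,0,0],"hand":-0.3},{"delta_pos":[0,0,0],"delta_rot":[0,0,0],"hand":-0.3},{"delta_pos":[0,0,0],"delta_rot":[0,0,0],"hand":-0.3},{"delta_pos":[0,0,0],"delta_rot":[0,0,0],"hand":-0.3}]'
python3 - <<'E'
from meas import *
import pickle
st();c=cap("wrist");pickle.dump(c,open("pin.pkl","wb"))
h=pickle.load(open("hole.pkl","rb"))
cv2.imwrite("pics/hp.png",np.hstack([cv2.resize(x["pixels"][90:330,190:450],(400,369)) for x in(h,c)]))
E
```

```text
time_s: 7.45
tool_pos: [536.8, 276.8, 90.7]
orientation: [-0.591, -3.085, 0.0]
ft_force: [-0.7, 0.6, 0.6]
grip_width: 24.4
gripper_force: 0.0
time_s: 7.95
tool_pos: [638.4, 251.9, 152.4]
orientation: [-0.123, 3.137, 0.002]
ft_force: [0.3, -0.4, -0.4]
grip_width: 31.2
gripper_force: 0.0
time_s: 8.45
tool_pos: [636.4, 252.0, 150.1]
orientation: [-0.291, 3.128, 0.0]
ft_force: [-0.4, 0.4, -0.6]
grip_width: 30.8
gripper_force: 0.0
{'time_s': 8.45, 'tool_pos': [636.381, 252.019, 150.071], 'orientation': [-0.291, 3.128, 0.0], 'ft_force': [-0.446, 0.364, -0.618], 'wrist_torque': [0.027, -0.035, 0.056], 'grip_width': 30.847, 'gripper_force': 0.0, 'joints': [0.36, 0.589, 1.536, 0.0, 1.017, -1.397]}
time_s: 9.5
tool_pos: [636.9, 46.1, 138.7]
orientation: [-0.295, 3.128, 0.0]
ft_force: [0.1, -0.6, 0.2]
grip_width: 30.5
gripper_force: 0.0
{'time_s': 9.5, 'tool_pos': [636.942, 46.078, 138.749], 'orientation': [-0.295, 3.128, 0.0], 'ft_force': [0.087, -0.611, 0.183], 'wrist_torque': [0.007, 0.012, 0.003], 'grip_width': 30.483, 'gripper_force': 0.0, 'joints': [0.054, 0.542, 1.654, 0.0, 0.946, -1.705]}
```

View pics/hp.png

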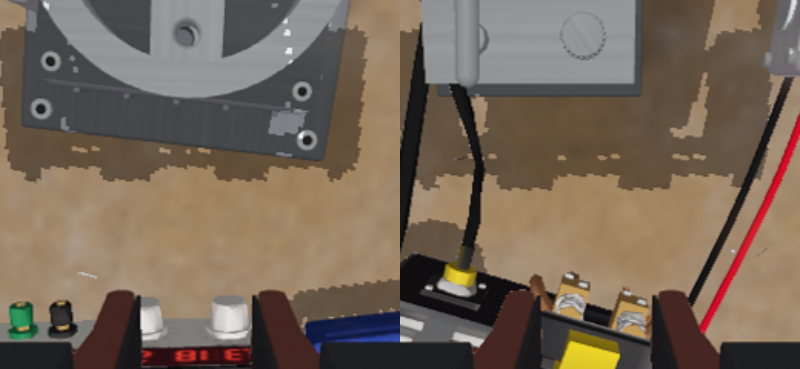

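The left half shows the hole at (187,34), the right half the pin head at (182,36). Next I'll fit both precisely.

```bash
python3 - <<'E'
from meas import *
import pickle
for f,(x,y),z,R in(("hole",(187,34),79,4.5),("pin",(182,36),68,8)):
    c=pickle.load(open(f+".pkl","rb"));u,v=190+x*.65,90+y*.65;k=8
    g=cv2.cvtColor(c["pixels"],cv2.COLOR_BGR2GRAY);u0,v0=int(u)-24,int(v)-24
    G=cv2.resize(g[v0:v0+48,u0:u0+48],None,fx=k,fy=k,interpolation=cv2.INTER_CUBIC)
    d=np.linalg.norm(c["W"][:3,3]-at_z(c,u,v,z));rp=R*401/(c["W"][2,3]-z)
    H=cv2.HoughCircles(cv2.GaussianBlur(G,(0,0),4),cv2.HOUGH_GRADIENT,1.5,400,param1=80,param2=10,minRadius=int(rp*k*.88),maxRadius=int(rp*k*1.12))
    a,b,r=H[0,0];U,V=u0+(a+.5)/k-.5,v0+(b+.5)/k-.5;X=at_z(c,U,V,z);print(f,U.round(2),V.round(2),r/k,rp,X.round(2))
    D=c["depth"][v0:v0+48,u0:u0+48];P=cloud(c)[v0:v0+48,u0:u0+48]
    yy,xx=np.mgrid[:48,:48];m=(np.hypot(xx+u0-U,yy+v0-V)<rp+3)&((P[...,2]<z-5)if f=="hole" else (abs(P[...,2]-z)<4))
    print(" depth centroid px",(xx[m].mean()+u0).round(2),(yy[m].mean()+v0).round(2),m.sum(),"z",np.median(P[...,2][m]).round(1))
    G2=cv2.cvtColor(G,cv2.COLOR_GRAY2BGR);cv2.circle(G2,(int(a),int(b)),int(r),(0,0,255),1);cv2.imwrite(f"pics/f_{f}.png",G2)
    # rim centre in the hole view
    if f=="hole":
        print("mark dir: hole angle",np.degrees(np.arctan2(X[1]-229.8,X[0]-518.5)),np.hypot(X[1]-229.8,X[0]-518.5))
cv2.imwrite("pics/f.png",np.hstack([cv2.imread("pics/f_hole.png"),cv2.imread("pics/f_pin.png")]))
E
```

```text
Traceback (most recent call last):
TypeError: 'NoneType' object is not subscriptable
```

```bash
cat > fit.py <<'E'
from meas import *
import pickle
ims=[]
for f,(x,y),z,R in(("hole",(187,34),79,4.5),("pin",(182,36),68,8)):
    c=pickle.load(open(f+".pkl","rb"));u,v=190+x*.65,90+y*.65;k=8
    g=cv2.cvtColor(c["pixels"],cv2.COLOR_BGR2GRAY);u0,v0=int(u)-24,int(v)-24
    G=cv2.resize(g[v0:v0+48,u0:u0+48],None,fx=k,fy=k,interpolation=cv2.INTER_CUBIC)
    rp=R*401/(c["W"][2,3]-z);P=cloud(c)[v0:v0+48,u0:u0+48];yy,xx=np.mgrid[:48,:48]
    # circle of known radius with strongest radial gradient
    S=cv2.GaussianBlur(G,(0,0),3).astype(np.float32);gx,gy=cv2.Sobel(S,cv2.CV_32F,1,0),cv2.Sobel(S,cv2.CV_32F,0,1)
    t=np.linspace(0,2*np.pi,180,endpoint=False);best=(0,)
    for rr in np.arange(.92,1.09,.02)*rp*k:
      for a in range(150,260,1):
        for b in range(130,260,1):
          i=(b+rr*np.sin(t)).astype(int).clip(0,383);j=(a+rr*np.cos(t)).astype(int).clip(0,383)
          s=np.clip(np.abs(gx[i,j]*np.cos(t)+gy[i,j]*np.sin(t)),0,25).mean()
          if s>best[0]: best=(s,a,b,rr)
    s,a,b,r=best;U,V=u0+(a+.5)/k-.5,v0+(b+.5)/k-.5
    m=(np.hypot(xx+u0-U,yy+v0-V)<rp+4)&((P[...,2]<z-5)if f=="hole" else (abs(P[...,2]-z)<4))
    print(f,round(U,2),round(V,2),"r",r/k,rp,"score",s,at_z(c,U,V,z).round(2),"depth cent",(xx[m].mean()+u0).round(2),(yy[m].mean()+v0).round(2),m.sum(),np.median(P[...,2][m]).round(1))
    G2=cv2.cvtColor(cv2.normalize(G,None,0,255,cv2.NORM_MINMAX),cv2.COLOR_GRAY2BGR);cv2.circle(G2,(a,b),int(r),(0,0,255),1);ims.append(G2)
cv2.imwrite("pics/f.png",np.hstack(ims))
E
python3 fit.py
```

```text
hole 311.06 111.44 r 8.16877980904675 7.706396046270519 score 18.152149162975316 [554.31 234.71  79.  ] depth cent 311.39 111.71 197 48.1
pin 309.31 113.94 r 14.54284816031714 13.719668075770887 score 14.417722082876857 [556.43  27.88  68.  ] depth cent 308.88 112.11 689 68.9
```

View pics/f.png

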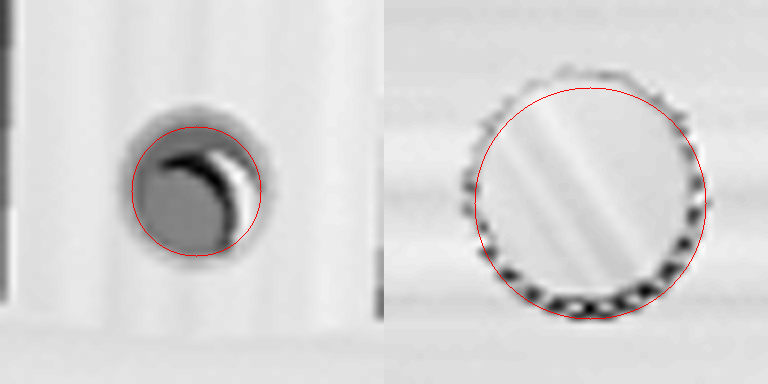

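The hole's dark circle centres at (196,191) inside its chamfer ring. The pin's top face centres near (586,187), which agrees with the depth centroid. That puts the pin at (555.4, 27.5) and the hole at (554.3, 234.7). Next I'll see what depth shows through the hole and grasp the pin.

```bash
python3 - <<'E'
from h import *
import pickle
c=pickle.load(open("hole.pkl","rb"));P=cloud(c)
for v in range(103,121): print(" ".join("%3d"%P[v,u,2] for u in range(302,321)))
for v in(106,111,116):print([P[v,u,:2].round(1).tolist() for u in(306,311,316)])
E
python3 -m pendant '[{"delta_pos":[-2,-0.46,0],"delta_rot":[0,0,0],"hand":-0.3},{"delta_pos":[-2,-0.46,0],"delta_rot":[0,0,0],"hand":-0.3},{"delta_pos":[-2,-0.46,0],"delta_rot":[0,0,0],"hand":-0.3},{"delta_pos":[-2.15,-0.48,-1],"delta_rot":[0,0,0],"hand":-0.3},{"delta_pos":[0,0,-2],"delta_rot":[0,0,0],"hand":-0.3}]'
python3 -m pendant '[{"delta_pos":[0,0,-2],"delta_rot":[0,0,0],"hand":-0.3},{"delta_pos":[0,0,-2],"delta_rot":[0,0,0],"hand":-0.3},{"delta_pos":[0,0,-1.2],"delta_rot":[0,0,0],"hand":-0.3},{"delta_pos":[0,0,-0.87],"delta_rot":[0,0,0],"hand":-0.3},{"delta_pos":[0,0,0],"delta_rot":[0,0,0],"hand":-0.3}]'
```

```text
79  80  80  79  79  80  78  79  79  78  77  78  80  79  79  79  80  80  80
 79  79  79  79  80  77  77  74  73  71  71  73  74  78  78  79  79  80  79
 79  79  79  78  76  74  70  70  67  67  65  67  70  71  75  77  78  80  79
 79  78  78  77  72  68  65  62  61  60  60  59  63  66  69  74  77  78  81
 80  80  78  73  68 313  60  51  52  52  52  52  51  58  63  68  77  79  80
 80  80  77  68  63  57  43  44  46  49  51  53  54  52  52  60  71  80  80
 80  79  74  64  59  39  39  39  38  41  44  52  51  53  53  53  64  80  79
 80  78  70  62  38  39  38  39  38  40  39  45  51  52  54  54  53  73  80
 79  78  68  39  38  38  40  39  39  38  38  39  48  53  52  54  53  67  79
 80  79  66  39  38  39  39  39  39  38  39  39  39  51  52  54  52  61  80
 81  79  64  38  39  39  39  39  37  38  38  37  39  52  51  52  54  53  78
 80  79  67  39  39  37  40  39  38  39  39  37  38  53  54  53  53  78  79
 79  80  79  38  38  38  39  40  38  38  38  39  39  52  52  54  54  79  80
 80  79  79  38  38  40  39  38  38  38  40  39  38  53  53  53  79  79  82
 79  79  79  78  38  39  38  38  38  40  39  40  39  51  55  53  79  79  80
 79  80  79  79  78  38  38  38  38  39  39  39  39  54  53  79  80  79  80
 78  79  79  81  80  78  77  38  39  39  39  37  51  78  80  79  79  80  80
 80  81  80  79  79  80  79  79  78  79  79  79  79  80  80  80  80  80  78
[[551.5, 231.2], [550.0, 233.6], [550.2, 236.7]]
[[551.7, 230.3], [551.2, 233.5], [551.6, 236.9]]
[[554.8, 230.8], [554.2, 234.1], [554.5, 237.5]]
time_s: 10.05
tool_pos: [553.8, 26.3, 109.5]
orientation: [-0.293, 3.127, -0.0]
ft_force: [-0.1, 0.1, -0.4]
grip_width: 30.6
gripper_force: 0.0
time_s: 10.55
tool_pos: [554.9, 26.3, 47.1]
orientation: [0.292, -3.126, -0.0]
ft_force: [0.2, -0.7, 0.1]
grip_width: 30.8
gripper_force: 0.0
```

Depth through the hole shows the bore (z 38) offset toward -y, so the pulley needs to go a little further clockwise. Closing on the pin.

```bash
python3 - <<'E'
from h import *
import pickle
from scipy.optimize import least_squares
c=pickle.load(open("hole.pkl","rb"));P=cloud(c)
# bore edge: transitions 38->52 per row
E=[]
for v in range(107,120):
    z=P[v,303:320,2];i=[k for k in range(16) if z[k]<47 and 49<=z[k+1]<56]
    if i:E.append(at_z(c,303+i[-1]+.5,v,52)[:2])
E=np.array(E);f=lambda p:np.hypot(*(E-p).T)-4.5
r=least_squares(f,[553,231],loss="soft_l1",f_scale=.4);b=r.x;C=np.array([518.5,229.8])
print(b.round(2),f(b).round(2));print("bore ang",np.degrees(np.arctan2(*(b-C)[::-1])),np.hypot(*(b-C)),"hole",np.degrees(np.arctan2(4.9,35.8)))
E
python3 -m pendant '[{"delta_pos":[0,0.1,0],"delta_rot":[0,0,0],"hand":-0.6},{"delta_pos":[0,0,0],"delta_rot":[0,0,0],"hand":-1},{"delta_pos":[0,0,0],"delta_rot":[0,0,0],"hand":-1},{"delta_pos":[0,0,0],"delta_rot":[0,0,0],"hand":-1},{"delta_pos":[0,0,0],"delta_rot":[0,0,0],"hand":-1}]' 25
python3 - <<'E'
from h import *
st()
E
```

```text
[554.7  232.15] [-0.12  0.09  0.15  0.12 -0.05 -0.15 -0.17 -0.11  0.03  0.24 -0.02]
bore ang 3.7175062681409585 36.271762887927444 hole 7.793731779245862
time_s: 11.05
tool_pos: [556.2, 26.8, 48.8]
orientation: [-0.292, 3.126, -0.001]
ft_force: [0.6, -3.5, 7.0]
grip_width: 15.3
gripper_force: 25.0
{'time_s': 11.05, 'tool_pos': [556.229, 26.761, 48.791], 'orientation': [-0.292, 3.126, -0.001], 'ft_force': [0.604, -3.477, 7.043], 'wrist_torque': [-0.66, -0.014, 0.004], 'grip_width': 15.273, 'gripper_force': 25.009, 'joints': [0.027, 0.582, 1.875, -0.001, 0.683, -1.73]}
```

```bash
python3 -m pendant '[{"delta_pos":[0,0,0.5],"delta_rot":[0,0,0],"hand":-1},{"delta_pos":[0,0,1],"delta_rot":[0,0,0],"hand":-1},{"delta_pos":[0,0,2],"delta_rot":[0,0,0],"hand":-1},{"delta_pos":[0,0,2],"delta_rot":[0,0,0],"hand":-1},{"delta_pos":[0,0,2],"delta_rot":[0,0,0],"hand":-1}]'
python3 -m pendant '[{"delta_pos":[0,0,2],"delta_rot":[0,0,0],"hand":-1},{"delta_pos":[0,2.5,0],"delta_rot":[0,0,0],"hand":-1},{"delta_pos":[0,4,0],"delta_rot":[0,0,0],"hand":-1},{"delta_pos":[0,4,0],"delta_rot":[0,0,0],"hand":-1},{"delta_pos":[0,4,0],"delta_rot":[0,0,0],"hand":-1}]'
python3 -m pendant '[{"delta_pos":[0,4,0],"delta_rot":[0,0,0],"hand":-1},{"delta_pos":[0,2.2,0],"delta_rot":[0,0,0],"hand":-1},{"delta_pos":[0,0,0],"delta_rot":[0,0,0],"hand":-1},{"delta_pos":[0,0,0],"delta_rot":[0,0,0],"hand":-1},{"delta_pos":[0,0,0],"delta_rot":[0,0,0],"hand":-1}]'
python3 - <<'E'
from h import *
st();P=cloud(cap("scene"))
t=np.array(env.state()["tool_pos"]);Q=P.reshape(-1,3);m=(np.hypot(*(Q[:,:2]-t[:2]).T)<7)&(Q[:,2]>85)&(Q[:,2]<t[2]-2)
print(m.sum(),Q[m].min(0),Q[m].max(0),np.median(Q[m],0))
for k in range(95,140,6):
    n=m&(abs(Q[:,2]-k)<3); print(k,n.sum(),np.median(Q[n],0).round(1) if n.any() else "")
E
```

```text
time_s: 11.55
tool_pos: [554.7, 27.5, 123.8]
orientation: [0.291, -3.127, -0.001]
ft_force: [1.1, 0.7, -1.1]
grip_width: 15.3
gripper_force: 25.0
time_s: 12.05
tool_pos: [554.6, 173.7, 143.4]
orientation: [0.291, -3.127, -0.001]
ft_force: [0.2, -0.5, -0.9]
grip_width: 15.5
gripper_force: 25.0
time_s: 12.55
tool_pos: [555.0, 233.2, 142.9]
orientation: [0.291, -3.127, 0.0]
ft_force: [-0.6, -0.2, -0.2]
grip_width: 15.4
gripper_force: 25.0
{'time_s': 12.55, 'tool_pos': [554.953, 233.16, 142.931], 'orientation': [0.291, -3.127, 0.0], 'ft_force': [-0.571, -0.237, -0.179], 'wrist_torque': [0.031, -0.039, 0.011], 'grip_width': 15.406, 'gripper_force': 24.985, 'joints': [0.378, 0.489, 1.736, 0.0, 0.917, -1.378]}
53 [548.37778362 227.18960465  99.69693921] [556.11501098 236.20303338 139.33240437] [551.50840672 231.39280758 117.7076099 ]
95 0 
101 6 [552.  231.1 100.7]
107 9 [551.4 231.4 107.4]
113 8 [551.6 231.1 112.8]
119 10 [552.3 230.4 118.2]
125 6 [551.7 231.1 124.8]
131 10 [551.8 231.7 130.9]
137 4 [549.8 231.6 138. ]
```

```bash
python3 -m pendant '[{"delta_pos":[0.02,0.09,-0.8],"delta_rot":[0,0,0],"hand":-1},{"delta_pos":[0,0,-0.8],"delta_rot":[0,0,0],"hand":-1},{"delta_pos":[0,0,-0.3],"delta_rot":[0,0,0],"hand":-1},{"delta_pos":[0,0,0],"delta_rot":[0,0,0],"hand":-1},{"delta_pos":[0,0,0],"delta_rot":[0,0,0],"hand":-1}]'
python3 -m pendant '[{"delta_pos":[0,0,-0.15],"delta_rot":[0,0,0],"hand":-1},{"delta_pos":[0,0,-0.15],"delta_rot":[0,0,0],"hand":-1},{"delta_pos":[0,0,-0.1],"delta_rot":[0,0,0],"hand":-1},{"delta_pos":[0,0,0],"delta_rot":[0,0,0],"hand":-1},{"delta_pos":[0,0,0],"delta_rot":[0,0,0],"hand":-1}]'
python3 - <<'E'
from h import *
st()
E
```

```text
time_s: 13.1
tool_pos: [555.6, 234.8, 123.7]
orientation: [0.292, -3.128, 0.0]
ft_force: [1.0, 0.2, -0.7]
grip_width: 15.3
gripper_force: 25.0
time_s: 13.6
tool_pos: [555.5, 234.7, 119.8]
orientation: [0.292, -3.128, 0.001]
ft_force: [0.7, -2.2, -0.5]
grip_width: 15.5
gripper_force: 25.0
{'time_s': 13.6, 'tool_pos': [555.47, 234.732, 119.805], 'orientation': [0.292, -3.128, 0.001], 'ft_force': [0.676, -2.154, -0.453], 'wrist_torque': [-0.31, -0.076, 0.005], 'grip_width': 15.55, 'gripper_force': 24.99, 'joints': [0.38, 0.523, 1.745, -0.0, 0.874, -1.377]}
```

```bash
python3 -m pendant '[{"delta_pos":[-0.02,-0.05,-0.15],"delta_rot":[0,0,0],"hand":-1},{"delta_pos":[0,0,-0.15],"delta_rot":[0,0,0],"hand":-1},{"delta_pos":[0,0,-0.1],"delta_rot":[0,0,0],"hand":-1},{"delta_pos":[0,0,0],"delta_rot":[0,0,0],"hand":-1},{"delta_pos":[0,0,0],"delta_rot":[0,0,0],"hand":-1}]'
python3 -m pendant '[{"delta_pos":[0,0,-0.15],"delta_rot":[0,0,0],"hand":-1},{"delta_pos":[0,0,-0.15],"delta_rot":[0,0,0],"hand":-1},{"delta_pos":[0,0,-0.1],"delta_rot":[0,0,0],"hand":-1},{"delta_pos":[0,0,0],"delta_rot":[0,0,0],"hand":-1},{"delta_pos":[0,0,0],"delta_rot":[0,0,0],"hand":-1}]'
```

```text
time_s: 14.1
tool_pos: [555.3, 234.4, 115.8]
orientation: [0.292, -3.128, 0.0]
ft_force: [0.3, -0.9, -1.7]
grip_width: 15.3
gripper_force: 25.0
time_s: 14.6
tool_pos: [555.3, 234.4, 111.8]
orientation: [0.292, -3.128, 0.0]
ft_force: [0.5, -1.7, -0.8]
grip_width: 15.2
gripper_force: 25.0
```

The pin is in the pulley's hole. I continue to just above the lid.

```bash
python3 -m pendant '[{"delta_pos":[0,-0.02,-0.3],"delta_rot":[0,0,0],"hand":-1},{"delta_pos":[0,0,-0.3],"delta_rot":[0,0,0],"hand":-1},{"delta_pos":[0,0,-0.3],"delta_rot":[0,0,0],"hand":-1},{"delta_pos":[0,0,-0.3],"delta_rot":[0,0,0],"hand":-1},{"delta_pos":[0,0,0],"delta_rot":[0,0,0],"hand":-1}]'
python3 -m pendant '[{"delta_pos":[0,0,-0.1],"delta_rot":[0,0,0],"hand":-1},{"delta_pos":[0,0,-0.1],"delta_rot":[0,0,0],"hand":-1},{"delta_pos":[0,0,-0.1],"delta_rot":[0,0,0],"hand":-1},{"delta_pos":[0,0,-0.1],"delta_rot":[0,0,0],"hand":-1},{"delta_pos":[0,0,0],"delta_rot":[0,0,0],"hand":-1}]'
```

```text
time_s: 15.1
tool_pos: [555.1, 234.2, 99.4]
orientation: [0.292, -3.127, 0.0]
ft_force: [-0.3, -1.4, -0.7]
grip_width: 15.3
gripper_force: 25.0
time_s: 15.6
tool_pos: [555.4, 234.2, 95.9]
orientation: [-0.292, 3.128, -0.0]
ft_force: [-0.4, -1.4, -1.4]
grip_width: 15.0
gripper_force: 25.0
```

```bash
python3 -m pendant '[{"delta_pos":[0,0,-0.1],"delta_rot":[0,0,0],"hand":-1},{"delta_pos":[0,0,0],"delta_rot":[0,0,0],"hand":-1},{"delta_pos":[0,0,0],"delta_rot":[0,0,0],"hand":-1},{"delta_pos":[0,0,0],"delta_rot":[0,0,0],"hand":-1},{"delta_pos":[0,0,0],"delta_rot":[0,0,0],"hand":-1}]'
python3 -m pendant '[{"delta_pos":[0,0,-0.05],"delta_rot":[0,0,0],"hand":-1},{"delta_pos":[0,0,0],"delta_rot":[0,0,0],"hand":-1},{"delta_pos":[0,0,0],"delta_rot":[0,0,0],"hand":-1},{"delta_pos":[0,0,0],"delta_rot":[0,0,0],"hand":-1},{"delta_pos":[0,0,0],"delta_rot":[0,0,0],"hand":-1}]'
```

```text
time_s: 16.1
tool_pos: [555.6, 234.3, 95.2]
orientation: [-0.292, 3.128, 0.0]
ft_force: [-0.2, -2.5, 5.6]
grip_width: 15.3
gripper_force: 25.0
time_s: 16.6
tool_pos: [555.7, 234.3, 95.0]
orientation: [-0.292, 3.127, 0.0]
ft_force: [-1.1, -2.4, 6.1]
grip_width: 15.3
gripper_force: 25.0
```

The foot rests on the lid with a light 6 N. Now I ease clockwise, with the pin dragging the pulley.

```bash
python3 -m pendant '[{"delta_pos":[0.01,-0.05,0],"delta_rot":[0,0,0],"hand":-1},{"delta_pos":[0.01,-0.05,0],"delta_rot":[0,0,0],"hand":-1},{"delta_pos":[0,-0.05,0],"delta_rot":[0,0,0],"hand":-1},{"delta_pos":[0,0,0],"delta_rot":[0,0,0],"hand":-1},{"delta_pos":[0,0,0],"delta_rot":[0,0,0],"hand":-1}]'
python3 -m pendant '[{"delta_pos":[0,-0.05,0],"delta_rot":[0,0,0],"hand":-1},{"delta_pos":[0,-0.05,0],"delta_rot":[0,0,0],"hand":-1},{"delta_pos":[0,0,0],"delta_rot":[0,0,0],"hand":-1},{"delta_pos":[0,0,0],"delta_rot":[0,0,0],"hand":-1},{"delta_pos":[0,0,0],"delta_rot":[0,0,0],"hand":-1}]'
```

```text
time_s: 17.1
tool_pos: [555.8, 233.7, 94.9]
orientation: [-0.291, 3.127, 0.002]
ft_force: [-1.8, 2.1, 5.9]
grip_width: 15.3
gripper_force: 25.0
time_s: 17.6
tool_pos: [555.7, 232.2, 94.5]
orientation: [-0.292, 3.128, 0.001]
ft_force: [-0.2, 3.0, 2.6]
grip_width: 15.4
gripper_force: 25.0
```

```bash
python3 -m pendant '[{"delta_pos":[0,-0.04,-0.05],"delta_rot":[0,0,0],"hand":-1},{"delta_pos":[0,0,-0.05],"delta_rot":[0,0,0],"hand":-1},{"delta_pos":[0,0,0],"delta_rot":[0,0,0],"hand":-1},{"delta_pos":[0,0,0],"delta_rot":[0,0,0],"hand":-1},{"delta_pos":[0,0,0],"delta_rot":[0,0,0],"hand":-1}]'
python3 -m pendant '[{"delta_pos":[0,-0.04,0],"delta_rot":[0,0,0],"hand":-1},{"delta_pos":[0,0,0],"delta_rot":[0,0,0],"hand":-1},{"delta_pos":[0,0,-0.05],"delta_rot":[0,0,0],"hand":-1},{"delta_pos":[0,0,0],"delta_rot":[0,0,0],"hand":-1},{"delta_pos":[0,0,0],"delta_rot":[0,0,0],"hand":-1}]'
```

```text
time_s: 18.1
tool_pos: [555.6, 231.4, 93.3]
orientation: [0.292, -3.128, -0.0]
ft_force: [0.7, 2.6, -0.5]
grip_width: 15.1
gripper_force: 25.0
time_s: 18.6
tool_pos: [555.6, 230.9, 93.0]
orientation: [0.292, -3.128, 0.0]
ft_force: [0.8, 3.9, -0.3]
grip_width: 15.6
gripper_force: 25.0
```

It is dropping in with no vertical force, so I keep lowering gently.

```bash
python3 -m pendant '[{"delta_pos":[0,0.02,-0.1],"delta_rot":[0,0,0],"hand":-1},{"delta_pos":[0,0,-0.1],"delta_rot":[0,0,0],"hand":-1},{"delta_pos":[0,0,-0.1],"delta_rot":[0,0,0],"hand":-1},{"delta_pos":[0,0,0],"delta_rot":[0,0,0],"hand":-1},{"delta_pos":[0,0,0],"delta_rot":[0,0,0],"hand":-1}]'
python3 -m pendant '[{"delta_pos":[0,0,-0.1],"delta_rot":[0,0,0],"hand":-1},{"delta_pos":[0,0,-0.1],"delta_rot":[0,0,0],"hand":-1},{"delta_pos":[0,0,-0.1],"delta_rot":[0,0,0],"hand":-1},{"delta_pos":[0,0,0],"delta_rot":[0,0,0],"hand":-1},{"delta_pos":[0,0,0],"delta_rot":[0,0,0],"hand":-1}]'
```

```text
time_s: 19.1
tool_pos: [555.4, 231.0, 89.7]
orientation: [0.292, -3.127, 0.0]
ft_force: [-0.1, 1.0, -1.3]
grip_width: 15.5
gripper_force: 25.0
time_s: 19.6
tool_pos: [555.5, 231.1, 86.8]
orientation: [0.292, -3.128, 0.0]
ft_force: [0.7, 1.3, -1.3]
grip_width: 15.3
gripper_force: 25.0
```

```bash
python3 -m pendant '[{"delta_pos":[0,0,-0.1],"delta_rot":[0,0,0],"hand":-1},{"delta_pos":[0,0,-0.1],"delta_rot":[0,0,0],"hand":-1},{"delta_pos":[0,0,-0.1],"delta_rot":[0,0,0],"hand":-1},{"delta_pos":[0,0,0],"delta_rot":[0,0,0],"hand":-1},{"delta_pos":[0,0,0],"delta_rot":[0,0,0],"hand":-1}]'
python3 -m pendant '[{"delta_pos":[0,0,-0.05],"delta_rot":[0,0,0],"hand":-1},{"delta_pos":[0,0,0],"delta_rot":[0,0,0],"hand":-1},{"delta_pos":[0,0,-0.05],"delta_rot":[0,0,0],"hand":-1},{"delta_pos":[0,0,0],"delta_rot":[0,0,0],"hand":-1},{"delta_pos":[0,0,0],"delta_rot":[0,0,0],"hand":-1}]'
```

```text
time_s: 20.1
tool_pos: [555.6, 231.1, 83.9]
orientation: [0.292, -3.128, 0.0]
ft_force: [0.7, 0.7, -0.4]
grip_width: 15.3
gripper_force: 25.0
time_s: 20.6
tool_pos: [555.7, 231.1, 83.7]
orientation: [-0.292, 3.128, 0.0]
ft_force: [-2.7, -1.0, 8.1]
grip_width: 15.3
gripper_force: 25.0
```

```bash
python3 -m pendant '[{"delta_pos":[0,0,-0.08],"delta_rot":[0,0,0],"hand":-1},{"delta_pos":[0,0,0],"delta_rot":[0,0,0],"hand":-1},{"delta_pos":[0,0,0],"delta_rot":[0,0,0],"hand":-1},{"delta_pos":[0,0,0],"delta_rot":[0,0,0],"hand":-1},{"delta_pos":[0,0,0],"delta_rot":[0,0,0],"hand":-1}]'
python3 - <<'E'
from h import *
P=cloud(cap("scene")).reshape(-1,3)
m=(np.hypot(*(P[:,:2]-[555,231]).T)<14)&(P[:,2]>70)&(P[:,2]<110);st()
E
```

```text
time_s: 21.1
tool_pos: [555.8, 231.1, 83.6]
orientation: [-0.292, 3.128, 0.0]
ft_force: [-4.7, -2.1, 14.7]
grip_width: 15.2
gripper_force: 25.0
{'time_s': 21.15, 'tool_pos': [555.698, 231.143, 83.604], 'orientation': [-0.292, 3.128, 0.0], 'ft_force': [-4.766, -1.652, 14.25], 'wrist_torque': [-0.215, 0.819, 0.046], 'grip_width': 15.503, 'gripper_force': 25.008, 'joints': [0.374, 0.574, 1.762, -0.0, 0.805, -1.383]}
```

Firm stop at 83.6 (pin down). I relax, release, rise, and check.

```bash
python3 -m pendant '[{"delta_pos":[0,0,0.12],"delta_rot":[0,0,0],"hand":-1},{"delta_pos":[0,0,0],"delta_rot":[0,0,0],"hand":-0.7},{"delta_pos":[0,0,0],"delta_rot":[0,0,0],"hand":-0.3},{"delta_pos":[0,0,0],"delta_rot":[0,0,0],"hand":-0.3},{"delta_pos":[0,0,0],"delta_rot":[0,0,0],"hand":-0.3}]'
python3 -m pendant '[{"delta_pos":[0,0,0.5],"delta_rot":[0,0,0],"hand":-0.3},{"delta_pos":[0,0,1.5],"delta_rot":[0,0,0],"hand":-0.3},{"delta_pos":[0,0,2],"delta_rot":[0,0,0],"hand":-0.3},{"delta_pos":[0,0,2.5],"delta_rot":[0,0,0],"hand":-0.3},{"delta_pos":[3,0.6,1],"delta_rot":[0,0,0],"hand":-0.3}]'
python3 -m pendant '[{"delta_pos":[3,0.6,0],"delta_rot":[0,0,0],"hand":-0.3},{"delta_pos":[2.3,0.4,0],"delta_rot":[0,0,0],"hand":-0.3},{"delta_pos":[0,0,0],"delta_rot":[0,0,0],"hand":-0.3},{"delta_pos":[0,0,0],"delta_rot":[0,0,0],"hand":-0.3},{"delta_pos":[0,0,0],"delta_rot":[0,0,0],"hand":-0.3}]'
python3 - <<'E'
from meas import *
c=cap("wrist");P=cloud(c).reshape(-1,3);d=np.hypot(*(P[:,:2]-[555,231.5]).T);m=(d<14)&(P[:,2]>95)
print("head",np.median(P[m],0).round(1),P[m].mean(0).round(1),m.sum())
r=np.hypot(*(P[:,:2]-[518.5,229.8]).T);k=(r>48)&(r<57)&(abs(P[:,2]-80)<4);print("rim",np.median(P[k][:,2]).round(2))
for n in("scene","top"):
    Q=cloud(cap(n)).reshape(-1,3);m=(np.hypot(*(Q[:,:2]-[555,231.5]).T)<9)&(Q[:,2]>90)&(Q[:,2]<125);print(n,m.sum(),Q[m].max(0).round(1) if m.any() else "",np.percentile(Q[m][:,2],80) if m.any() else "")
v0=60;cv2.imwrite("pics/end.png",cv2.resize(c["pixels"][20:320,120:520],None,fx=2,fy=2))
st()
E
```

```text
time_s: 21.65
tool_pos: [555.5, 231.0, 83.0]
orientation: [0.292, -3.128, 0.0]
ft_force: [-0.4, -0.0, -0.0]
grip_width: 30.4
gripper_force: 0.0
time_s: 22.15
tool_pos: [584.3, 237.1, 161.7]
orientation: [-0.293, 3.128, 0.0]
ft_force: [0.9, -0.2, -0.5]
grip_width: 30.7
gripper_force: 0.0
time_s: 22.65
tool_pos: [637.3, 246.9, 158.5]
orientation: [0.292, -3.127, 0.0]
ft_force: [-0.4, 0.8, -0.2]
grip_width: 30.7
gripper_force: 0.0
head [555.1 232.6 103.9] [555.1 232.6 103.7] 797
rim 81.03
scene 43 [563.4 238.5 104.6] 102.13313269412399
top 0  
{'time_s': 22.8, 'tool_pos': [637.729, 247.052, 158.549], 'orientation': [0.292, -3.127, 0.0], 'ft_force': [-0.239, -0.542, 1.379], 'wrist_torque': [0.032, 0.09, 0.04], 'grip_width': 30.94, 'gripper_force': 0.0, 'joints': [0.352, 0.578, 1.532, -0.0, 1.032, -1.405]}
```

View pics/end.png

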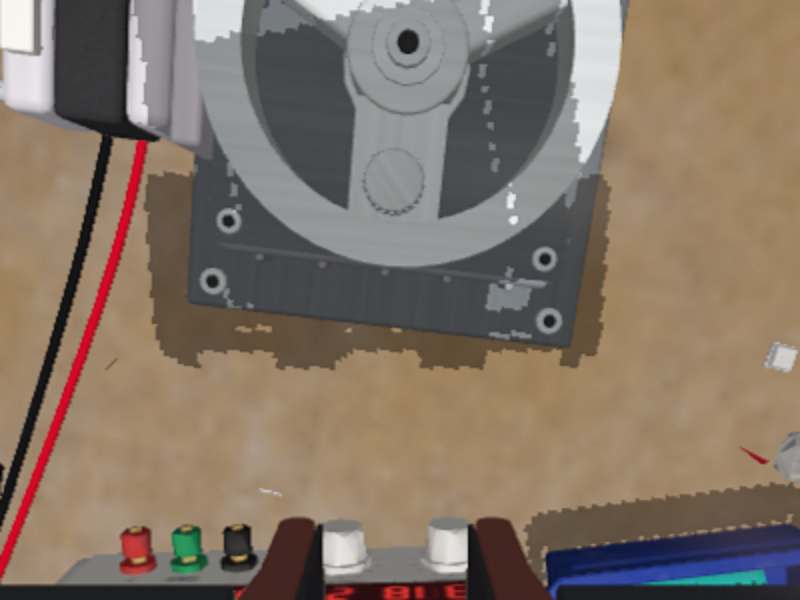

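The head at (393,180) sits flat on the wide arm. Its top is 22.9 mm above the rim, against 23 mm expected when fully home.

```bash
python3 -c "
from cell import env
print(env.job_done())"
```

```text
the job is handed in; nothing more can be done
None
```

The timing is locked and the job is handed in at about 23 s of the 72 s: the pin is through the pulley into the gearbox bore, its head measures fully home on the pulley, and the gripper has let go and is clear.

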